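Clamp the rod in its V-blocks with the cam clamp

TASK

Clamp the steel rod down in its two V-blocks; nothing needs to be gripped, and nothing may be lifted. With the side of a finger push the clamp's strap round until it lies across the rod against its stop pin, then press the cam lever down flat with a fingertip. Leave the lever up until the strap is over the rod, leave the rod lying in place in the V-blocks, and do not disturb the other things.

Things in the scene. Friction and masses are not known exactly. Their poses are not given: they have to be found in the camera images.
- fixture: clamping fixture, fixed to the worktop: aluminium plate 150 (x) x 190 (y) x 10 mm; origin under its centre, z up. In its frame the clamp's post stands at x -30, y 0; the rod lies along y at x +30 on two V-blocks (y 23 to 67 mm on both sides, tops at z 44; rod top at z 56); a 10 mm stop pin, top at z 72, at x 0, y -17.5 stops the strap where it points along +x over the rod
- post (a point): the vertical axis of the clamp's post, at half the thickness of the strap (70 mm above the worktop); its axes are the fixture's axes
- strap_nose (a point): point on the strap's middle line 66 mm from the post axis, at half thickness; x points along the strap away from the post. The strap is a dark steel bar 25 mm wide, from 64 to 76 mm above the worktop, its round end 78 mm from the post axis. On top, 60 mm from the post, is a screw head 18 mm across that rises 9 mm; below it hangs the pad, at its lowest 55 mm above the worktop
- clamp_strap (a joint): swing of the strap about the post, rad: 0 = across the rod, against the stop pin; it grows counter-clockwise seen from above (towards the fixture's +y), up to 1.65. It stays where it is left; about 2 N at 60 mm from the post moves it
- clamp_lever (a joint): angle of the cam lever above level, rad: 0 = down flat (its stop), 1.0 = fully up. The lever points away from the strap's nose (along the strap's -x) and turns round the post with the strap. It stays where it is left; about 5 to 7 N straight down, 45 mm from its pivot, presses it down, which lowers the pad by 3.2 mm per rad on to the rod
- lever_pivot (a point): the level pin about which the lever turns, on the post axis, 88 mm above the worktop
- lever_end (a point): middle of the lever's free end, 110 mm from the pivot. The bar is 13 mm wide and 8 mm thick, the outer 40 mm is a black grip 20 mm wide and 10 mm thick. When flat, its upper side is 94 mm (grip 95 mm) above the worktop
- clamp_pad: round steel pad, 16 mm across, under the strap; origin at the centre of its underside
- rod: plain steel rod, 20 mm across and 144 mm long, loose in the two V-blocks; its y axis runs along it; origin on its underside at mid-length as it starts
- rod_center (a point): centre of the rod
- gauge_block_30: small steel gauge block 15x30x9 mm lying on the fixture's plate, near its right corner on the lever side; origin under its centre
- gauge_block_12: small steel gauge block 9x12 mm, standing 35 mm tall on the fixture's plate, near its left corner on the lever side; origin under its centre
- loupe: green eye loupe, 39 mm across, 30 mm tall, on the worktop at the left; origin under its centre
- engineer_square: steel engineer's square 78x98x15 mm lying flat on the worktop at the right; origin under its centre
- extra_plug_gauge: double-ended plug gauge 17x92x15 mm lying on the worktop at the left; origin under its centre

How it is judged:
By the outcome, as a careful person would: the job done as asked, in the order asked, and still so for the second after the job is handed in, with the robot touching nothing.
It also fails if it takes over 48 s, if anything falls off the work surface, if the arm or the gripper's body presses on something with over 40 N, if the wrist force passes 120 N, or if a joint passes its speed limit or range.

ROBOT

A 7-joint arm with a two-finger parallel gripper is mounted at the origin on a cart in front of the work surface, level with it; the furniture and walls round the work are solid. World frame = base frame: x ahead of the robot, y to its left, z up, the work surface at z = 0. Lengths are in m, angles in rad, forces in N, time in s.
With the tool pointing down it reaches from about 0.35 to 0.9 m from the base axis. Payload 8.1 kg.
Tool frame: the origin (TCP) lies at the very end of the fingers, on their centre line; the grasp point (between the pads) lies 19 mm behind it; z points along the fingers, y is the direction in which the jaws open and shut (so a half turn about z gives the same grasp; the last joint's range is limited). The gripper opens to 92 mm and grips with 3 to 60 N. Pads are 19 mm wide; open, the fingers measure 130 mm over their backs; the gripper's body (75 mm by 190 mm) begins 47 mm behind the grasp point.
Start: joints at [-1.395, 0.434, 0.025, 1.573, -0.012, 1.134, -0.075], TCP at [0.172, 0.601, 0.227] pointing down, gripper open.
Joint ranges: [-2.62, 2.62], [-0.44, 2.09], [-1.27, 1.32], [0.08, 2.57], [-1.32, 4.46], [0.12, 2], [-2.74, 2.74]. Speed limits (rad/s): [2.22, 2.22, 3.01, 3.01, 3.14, 3.14, 3.14].

INTERFACE

Orientations are given as a rotation vector (axis times angle).
In Python, from cell import observe, get_image, sign_off gives the robot as it stands.
- The arm moves only by the tool arm_command, never from a script. Its argument "deltas" is a list of rows, each an object with "xyz": the shift along the tool's x, y, z in cm, a list of three; "turn": the turn about the tool's z in degrees; "jaw": the closure in counts, from 0 (fully open) to 255 (shut). A call has 1 to 5 rows; each row is the pose to reach, as a shift and turn from the pose measured when the call began, along the tool's axes at that moment; what a row does not reach only later rows make up. A row lasts 1/12 s, in which the tool goes at most 41.7 mm and 7.16 degrees, less where a joint would pass 70% of its speed; a pose out of reach is approached as far as the arm can. A call with a gripper value outside its range is refused whole. The fingers move at their own pace and stop on an object; "force" is the grip in N (left out, the last holds). Time passes only in rows, so rows that repeat a pose let the fingers close. It gives the time, the measured TCP pose, the force and the opening at its end, in the units of the state.
- observe(): the state, without advancing time (a new reading comes with each control period).
- get_image(name): name is "side" or "top" or "wrist"; returns a dict with "frame" (420x560x3 uint8, red, green, blue), "depth" (420x560 float32, m along the optical axis (not along the pixel's ray), 0 where there is no reading), "camera_matrix" (3x3 intrinsics, pixels), "cam_to_world" (4x4, takes a point from camera to world coordinates). Camera axes: x right, y up, looking along -z (the intrinsics and any distortion apply to the point x, -y, -z); pixel columns grow to the right and rows downward; lengths in m; the calibration is good to about 2 mm. The wrist camera is an equidistant fisheye: a pixel r from the principal point sees the ray r / f radians off the axis. A picture is of the moment at which its call begins.
- sign_off(): hands the job in, once; it reports no verdict.
The state is a dict: "clock": time; "joints": joint angles; "dq": joint speeds; "joint_efforts": joint torques, N m; "position": TCP position; "ee_rot": TCP orientation; "force": force on the tool from outside, world axes, zero at the start; "ft_torque": the same for the moment, N m; "width": opening from 0.0 (shut) to 1.0 (fully open).
Only numpy, scipy, OpenCV 4.12 (cv2) and the standard library are available. Lean on these libraries where they do the work, as an engineer would, in place of code of your own. Each camera call takes 0.05 s, during which the arm holds its last target.

## Working session

There is one attempt and no reset: what is moved stays moved. The work goes in short steps, Python scripts to look and compute and a tool call to move; the robot and the scene stay as the last step left them, time stands still between calls to the robot, and variables do not carry over. Pictures are saved under pics/ and viewed, and the job is handed in when it is done.

Besides the shell and the picture viewer there is one more tool, called after ">>>" as name(argument=value, ...), one argument or row to a line, values as JSON. arm_command: Moves the arm, as the interface text tells. Its arguments: {"type":"object","properties":{"deltas":{"type":"array","items":{"type":"object","properties":{"xyz":{"type":"array","items":{"type":"number"}},"turn":{"type":"number"},"jaw":{"type":"number"}}}},"force":{"type":"number"}},"required":["deltas"]}

```bash
mkdir -p pics
cat > h.py <<'E'
import numpy as np,cv2
from cell import observe,get_image,sign_off
def snap(n,fn):
    d=get_image(n); np.savez(''+fn+'.npz',**d)
    cv2.imwrite('pics/'+fn+'.png',cv2.cvtColor(d['frame'],cv2.COLOR_RGB2BGR)); return d
def load(fn): return dict(np.load(''+fn+'.npz'))
def ray(d,u,v):
    K=d['camera_matrix'];T=d['cam_to_world']
    r=np.array([(u-K[0,2])/K[0,0],-(v-K[1,2])/K[1,1],-1.]);return T[:3,3],T[:3,:3]@r
def plane(d,u,v,z):
    o,r=ray(d,u,v);return o+r*(z-o[2])/r[2]
def dep(d,u,v):
    o,r=ray(d,u,v);return o+r*d['depth'][int(v),int(u)]
E
python3 - <<'E'
from h import *
a=snap('top','t1');b=snap('side','s1')
print(a['camera_matrix'],a['cam_to_world'],b['cam_to_world']);print(observe())
E
```

```text
[[379.64406589   0.         280.32598247]
 [  0.         379.64406589 211.14110881]
 [  0.           0.           1.        ]] [[-0.01187565  0.98073085 -0.19500246  0.33873704]
 [-0.99992869 -0.0118932   0.00108086  0.00486172]
 [-0.00125917  0.19500139  0.98080216  1.04088736]
 [ 0.          0.          0.          1.        ]] [[-0.94494759  0.11726025 -0.30548992  0.24459223]
 [-0.32701075 -0.37192419  0.86875564  0.87093154]
 [-0.01174859  0.92082704  0.38979422  0.46014003]
 [ 0.          0.          0.          1.        ]]
{'clock': 0.1, 'joints': array([-1.39461464,  0.43513134,  0.02497868,  1.57400022, -0.01159765,
        1.13403185, -0.07510354]), 'dq': array([ 0.00024768, -0.00326578,  0.00051917, -0.00306902, -0.00093034,
        0.00187116,  0.0002593 ]), 'joint_efforts': array([ 2.66903633e-03, -6.69137406e+01,  9.87731405e-01, -3.15148008e+01,
       -6.06348133e-02,  3.73486569e-02,  1.17861400e-04]), 'position': array([0.17191692, 0.60040425, 0.22603945]), 'ee_rot': array([-4.36602390e-01, -3.11103970e+00,  2.23721473e-03]), 'force': array([-0.23375618,  0.25305069,  0.24211379]), 'ft_torque': array([-0.02040807, -0.00543427, -0.03855636]), 'width': 1.0004174280881857}
```

View pics/t1.png

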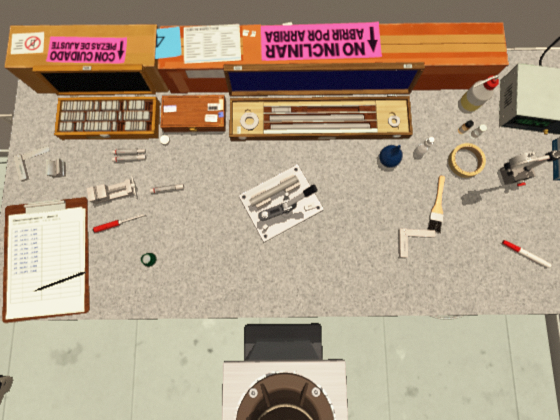

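View pics/s1.png

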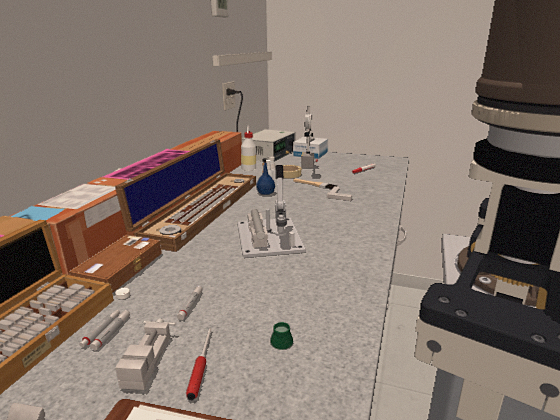

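Run:
```python
from h import *
a=load('t1');b=load('s1')
c=cv2.resize(a['frame'][150:250,225:340],None,fx=6,fy=6,interpolation=cv2.INTER_CUBIC)
cv2.imwrite('pics/t1c.png',c[...,::-1])
c=cv2.resize(b['frame'][150:265,225:315],None,fx=5,fy=5,interpolation=cv2.INTER_CUBIC)
cv2.imwrite('pics/s1c.png',c[...,::-1])
```

```text
(no output)
```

View pics/t1c.png

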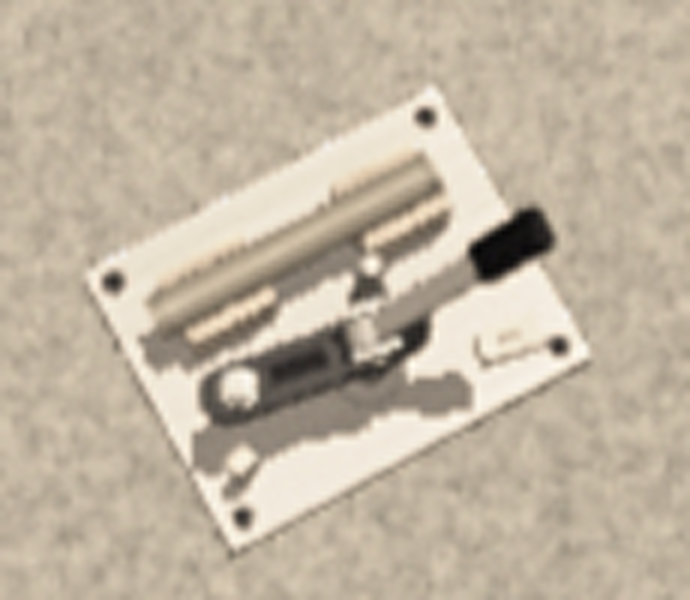

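View pics/s1c.png

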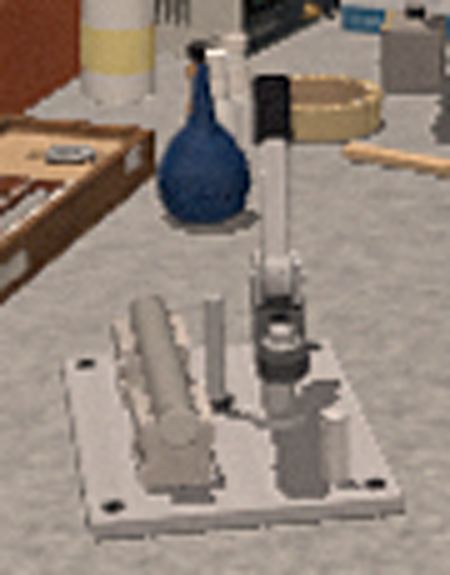

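Run:
```python
from h import *
from scipy.spatial.transform import Rotation as R
a=load('t1')
c=np.array([(88,270),(432,85),(592,357),(235,555)])/6+[224.6,149.6]
P=np.array([plane(a,*p,0.010)[:2] for p in c]); print(P.round(4))
print([np.linalg.norm(P[i]-P[(i+1)%4]).round(4) for i in range(4)])
ctr=P.mean(0)
ex=(P[0]+P[1]-P[2]-P[3]);ex/=np.linalg.norm(ex)
ey=(P[0]+P[3]-P[1]-P[2]);ey/=np.linalg.norm(ey)
th=np.arctan2(ex[1],ex[0]);th2=np.arctan2(-ey[0],ey[1]);print('ctr',ctr,np.degrees([th,th2]))
t=(th+th2)/2;F=np.array([[np.cos(t),-np.sin(t)],[np.sin(t),np.cos(t)]])
def f(u,v,z):
    p=plane(a,u/6+224.6,v/6+149.6,z)[:2]; return (F.T@(p-ctr)*1000).round(1)
print('screw',f(240,385,.085),'pintop',f(372,262,.072),'post',f(362,340,.09),'rod ends',f(430,170,.05),f(160,300,.05),'lever end',f(515,240,.17))
print('gauge12',f(243,460,.045),'g30',f(510,345,.019))
post=ctr+F@[-.03,0];print('post world',post)
n=f(240,385,.085)/1000-np.array([-.03,0]);print('strap ang',np.arctan2(n[1],n[0]),np.linalg.norm(n))
s=observe();M=R.from_rotvec(s['ee_rot']).as_matrix();print(M.round(3))
# depth check
for u,v,nm in[(240,385,'screw'),(372,262,'pin'),(300,365,'strap'),(510,240,'grip')]:
    p=dep(a,round(u/6+224.6),round(v/6+149.6));print(nm,p.round(4),(F.T@(p[:2]-ctr)*1000).round(1))
```

```text
[[ 0.5922  0.1178]
 [ 0.6802 -0.0441]
 [ 0.548  -0.1153]
 [ 0.4583  0.0499]]
[np.float64(0.1843), np.float64(0.1502), np.float64(0.188), np.float64(0.1502)]
ctr [0.56967762 0.00206903] [27.61063036 28.5284917 ]
screw [-21.9  59.4] pintop [  1.  -17.9] post [-30.7   4.8] rod ends [ 30.5 -64.5] [35.9 70.5] lever end [-38.9 -58.6]
gauge12 [-44.7  72.1] g30 [-52.5 -61.5]
post world [ 0.54320631 -0.01204727]
strap ang 1.4352686128093959 0.0599497289401712
[[-0.961  0.275 -0.   ]
 [ 0.275  0.961 -0.001]
 [-0.    -0.001 -1.   ]]
screw [0.5212 0.0431 0.0879] [-23.5  59. ]
pin [ 0.5798 -0.0143  0.0718] [  1.2 -19.2]
strap [0.5337 0.0176 0.0762] [-24.4  30.6]
grip [ 0.5636 -0.0674  0.1636] [-38.  -58.5]
```

```bash
cat > g.py <<'E'
from h import *
import sys
from scipy.spatial.transform import Rotation as R
post=np.array([.5432,-.0120]);t0=28.07
def world(ang,rad,off):
    """ang strap deg (fixture), rad along strap, off ccw side, metres"""
    a=np.radians(ang+t0);e=np.array([np.cos(a),np.sin(a)]);n=np.array([-e[1],e[0]])
    return post+rad*e+off*n, ang+t0
def go(ang,rad,off,z):
    s=observe();M=R.from_rotvec(s['ee_rot']).as_matrix()
    p,h=world(ang,rad,off)
    d=M.T@(np.r_[p,z]-s['position'])
    tx=np.degrees(np.arctan2(M[1,0],M[0,0]))
    turn=-((h-tx+180)%360-180)
    print(f'ang {ang} xyz cm {(d*100).round(2)} turn {turn:.1f}')
def here():
    s=observe();a=np.radians(t0);r=s['position'][:2]-post
    print('t',round(s['clock'],2),'pos',s['position'].round(4),'rel post fix mm',(np.array([[np.cos(a),np.sin(a)],[-np.sin(a),np.cos(a)]])@r*1000).round(1),'F',s['force'].round(2),'w',round(s['width'],3),'q',s['joints'].round(2))
E
python3 -c "
from g import *
go(82.2,.064,.046,.18)"
```

```text
ang 82.2 xyz cm [-45.06 -46.21   4.68] turn 53.8
```

>>> arm_command(
  deltas=[
    {"xyz": [-45, -46.2, 1], "turn": 54, "jaw": 255},
    {"xyz": [-45, -46.2, 1], "turn": 54, "jaw": 255},
    {"xyz": [-45, -46.2, 1], "turn": 54, "jaw": 255},
    {"xyz": [-45, -46.2, 1], "turn": 54, "jaw": 255},
    {"xyz": [-45, -46.2, 1], "turn": 54, "jaw": 255},
  ],
  force=10,
)

```text
clock: 0.52
position: [0.2711, 0.4153, 0.2232]
ee_rot: [1.38, 2.822, -0.002]
force: [1.2, -0.4, 0.5]
width: 0.689
```

```bash
python3 -c "
from g import *
here();go(82.2,.064,.046,.18)"
```

```text
t 0.52 pos [0.2711 0.4153 0.2232] rel post fix mm [-39.1 505.1] F [ 1.21 -0.39  0.51] w 0.689 q [-1.26  0.23  0.2   1.9  -0.05  1.02 -0.38]
ang 82.2 xyz cm [-42.94  -7.19   4.36] turn 17.6
```

>>> arm_command(
  deltas=[
    {"xyz": [-43, -7.2, 2], "turn": 17.6, "jaw": 255},
    {"xyz": [-43, -7.2, 2], "turn": 17.6, "jaw": 255},
    {"xyz": [-43, -7.2, 2], "turn": 17.6, "jaw": 255},
    {"xyz": [-43, -7.2, 2], "turn": 17.6, "jaw": 255},
    {"xyz": [-43, -7.2, 2], "turn": 17.6, "jaw": 255},
  ],
)

```text
clock: 0.93
position: [0.3694, 0.2321, 0.214]
ee_rot: [1.796, 2.577, -0.002]
force: [1.0, 1.0, -1.0]
width: 0.323
```

```bash
python3 -c "
from g import *
here();go(82.2,.064,.046,.18)"
```

```text
t 0.93 pos [0.3694 0.2321 0.214 ] rel post fix mm [-38.4 297.2] F [ 0.99  0.98 -0.98] w 0.323 q [-1.02  0.13  0.38  2.05 -0.06  0.97 -0.26]
ang 82.2 xyz cm [-22.52   3.25   3.41] turn -0.0
```

>>> arm_command(
  deltas=[
    {"xyz": [-22.5, 3.2, 3.4], "turn": 0, "jaw": 255},
    {"xyz": [-22.5, 3.2, 3.4], "turn": 0, "jaw": 255},
    {"xyz": [-22.5, 3.2, 3.4], "turn": 0, "jaw": 255},
    {"xyz": [-22.5, 3.2, 3.4], "turn": 0, "jaw": 255},
    {"xyz": [-22.5, 3.2, 3.4], "turn": 0, "jaw": 255},
  ],
)

```text
clock: 1.35
position: [0.4668, 0.0505, 0.1833]
ee_rot: [1.795, 2.578, -0.002]
force: [0.6, 0.5, 0.8]
width: 0.008
```

>>> arm_command(
  deltas=[
    {"xyz": [-2.5, 0, 0], "turn": 0, "jaw": 255},
  ],
)

```text
clock: 1.43
position: [0.4765, 0.0233, 0.1825]
ee_rot: [1.798, 2.575, -0.004]
force: [0.2, -0.2, 0.5]
width: 0.003
```

```bash
python3 -c "
from g import *
here();go(82.2,.064,.046,.12)
d=snap('wrist','w1');snap('side','s2');snap('top','t2');print(d['camera_matrix'])"
```

```text
t 1.43 pos [0.4765 0.0233 0.1825] rel post fix mm [-42.2  62.5] F [ 0.2  -0.19  0.5 ] w 0.003 q [-0.6   0.25  0.53  2.01 -0.16  0.92  0.37]
ang 82.2 xyz cm [0.79 0.44 6.25] turn -0.1
[[325.1922621    0.         278.02675492]
 [  0.         325.1922621  209.57707979]
 [  0.           0.           1.        ]]
```

View pics/w1.png

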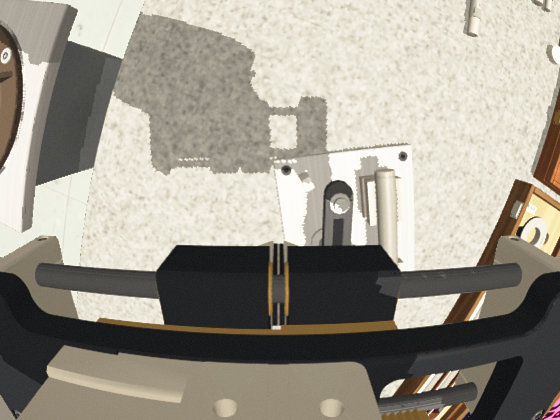

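View pics/s2.png

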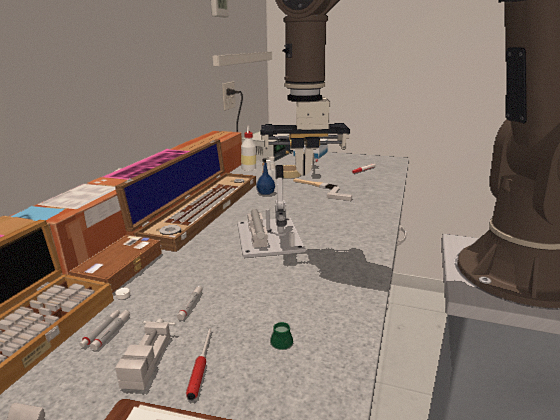

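View pics/t2.png

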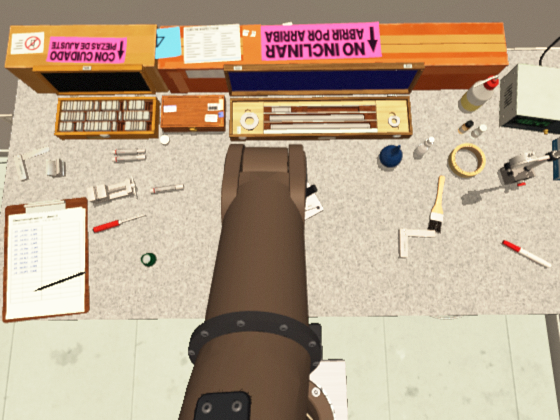

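Run:
```python
from h import *
b=load('s2')
c=cv2.resize(b['frame'][110:260,225:365],None,fx=4,fy=4,interpolation=cv2.INTER_CUBIC)
cv2.imwrite('pics/s2c.png',c[...,::-1])
```

```text
(no output)
```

View pics/s2c.png

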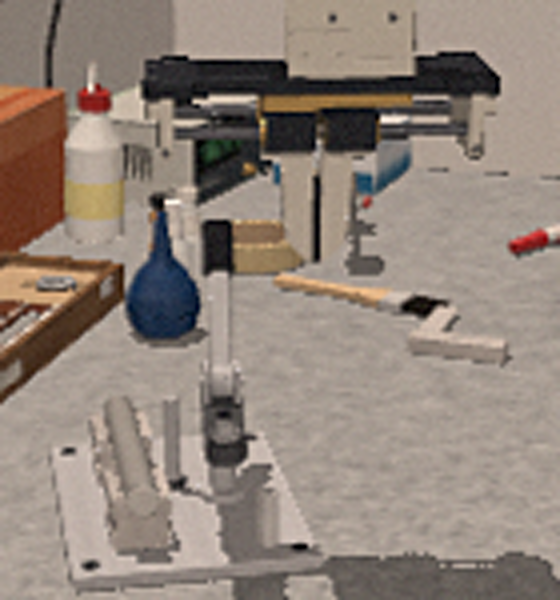

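>>> arm_command(
  deltas=[
    {"xyz": [0.8, 0.4, 4], "turn": 0, "jaw": 255},
    {"xyz": [0.8, 0.4, 8], "turn": 0, "jaw": 255},
    {"xyz": [0.8, 0.4, 11.8], "turn": 0, "jaw": 255},
    {"xyz": [0.8, 0.4, 11.8], "turn": 0, "jaw": 255},
    {"xyz": [0.8, 0.4, 11.8], "turn": 0, "jaw": 255},
  ],
)

```text
clock: 2.0
position: [0.4748, 0.034, 0.0642]
ee_rot: [-1.799, -2.572, 0.009]
force: [1.0, 0.2, 0.2]
width: 0.006
```

```bash
python3 -c "
from g import *
here()
for a in (82.2,75,68):go(a,.064,.031,.064)
go(82.2,.064,.028,.064)
snap('side','s3');b=snap('wrist','w3')
b=load('s3')
c=cv2.resize(b['frame'][110:260,225:365],None,fx=4,fy=4,interpolation=cv2.INTER_CUBIC)
cv2.imwrite('pics/s3c.png',c[...,::-1])
"
```

```text
t 2.0 pos [0.4748 0.034  0.0642] rel post fix mm [-38.7  72.8] F [0.98 0.17 0.23] w 0.006 q [-0.52  0.44  0.44  2.13 -0.31  0.64  0.49]
ang 82.2 xyz cm [-0.28  1.73  0.01] turn -0.2
ang 75 xyz cm [0.06 2.55 0.01] turn 7.0
ang 68 xyz cm [ 0.29  3.39 -0.  ] turn 14.0
ang 82.2 xyz cm [-0.28  2.03  0.01] turn -0.2
```

View pics/s3c.png

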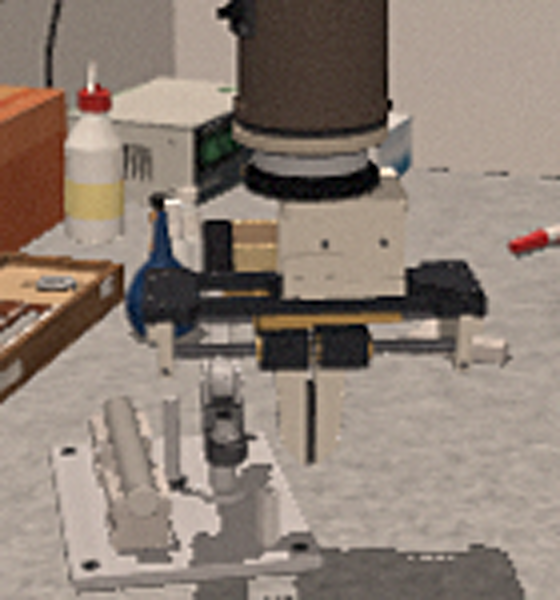

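View pics/w3.png

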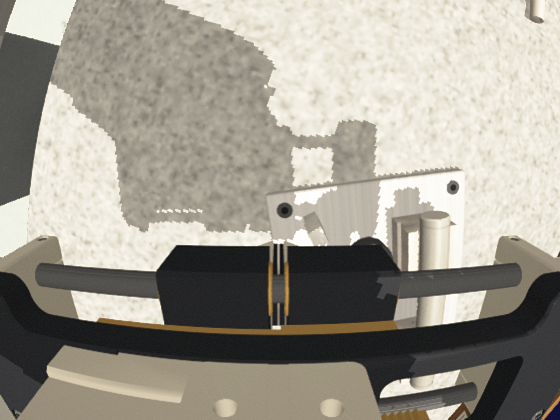

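```bash
python3 -c "
from g import *
for a in (84,80,75,70,65):go(a,.064,.028,.064)
"
```

```text
ang 84 xyz cm [-0.27  1.57  0.28] turn -2.0
ang 80 xyz cm [-0.08  2.02  0.28] turn 2.0
ang 75 xyz cm [0.12 2.59 0.28] turn 7.0
ang 70 xyz cm [0.27 3.18 0.28] turn 12.0
ang 65 xyz cm [0.37 3.78 0.28] turn 17.0
```

>>> arm_command(
  deltas=[
    {"xyz": [-0.3, 1.0, 0.3], "turn": -2, "jaw": 255},
    {"xyz": [-0.2, 1.6, 0.3], "turn": -1, "jaw": 255},
    {"xyz": [-0.1, 2.0, 0.3], "turn": 2, "jaw": 255},
    {"xyz": [0.1, 2.6, 0.3], "turn": 7, "jaw": 255},
    {"xyz": [0.2, 3.0, 0.3], "turn": 10, "jaw": 255},
  ],
)

```text
clock: 2.52
position: [0.5065, 0.0468, 0.066]
ee_rot: [2.025, 2.398, 0.004]
force: [-1.4, -1.2, 2.3]
width: 0.005
```

```bash
python3 -c "
from g import *
here()
for a in (72,68,64,60,56,52):go(a,.064,.028,.064)
b=snap('side','s4')
c=cv2.resize(b['frame'][110:260,225:365],None,fx=4,fy=4,interpolation=cv2.INTER_CUBIC)
cv2.imwrite('pics/s4c.png',c[...,::-1])
"
```

```text
t 2.52 pos [0.5065 0.0468 0.066 ] rel post fix mm [-4.7 69.1] F [-1.4  -1.22  2.26] w 0.005 q [-0.56  0.48  0.49  2.06 -0.36  0.67  0.33]
ang 72 xyz cm [-0.03 -0.22  0.2 ] turn -0.4
ang 68 xyz cm [0.15 0.24 0.2 ] turn 3.6
ang 64 xyz cm [0.3 0.7 0.2] turn 7.6
ang 60 xyz cm [0.42 1.17 0.2 ] turn 11.6
ang 56 xyz cm [0.51 1.65 0.2 ] turn 15.6
ang 52 xyz cm [0.56 2.14 0.2 ] turn 19.6
```

View pics/s4c.png

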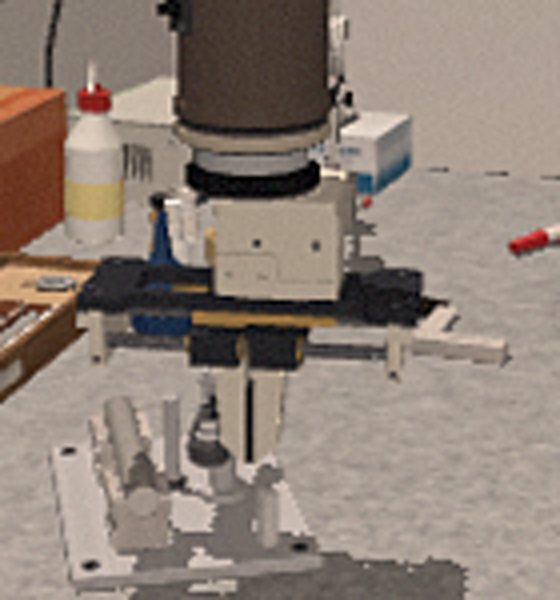

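>>> arm_command(
  deltas=[
    {"xyz": [0.2, 0.3, 0.2], "turn": 4, "jaw": 255},
    {"xyz": [0.3, 0.7, 0.2], "turn": 8, "jaw": 255},
    {"xyz": [0.4, 1.2, 0.2], "turn": 12, "jaw": 255},
    {"xyz": [0.5, 1.7, 0.2], "turn": 16, "jaw": 255},
    {"xyz": [0.6, 2.2, 0.2], "turn": 20, "jaw": 255},
  ],
)

```text
clock: 2.98
position: [0.5286, 0.0572, 0.0658]
ee_rot: [2.415, 2.005, 0.009]
force: [-2.2, -2.2, 2.9]
width: 0.004
```

```bash
python3 -c "
from g import *
here()
for a in (52,48,43,38,33,28):go(a,.064,.028,.064)
"
```

```text
t 2.98 pos [0.5286 0.0572 0.0658] rel post fix mm [19.6 67.9] F [-2.17 -2.23  2.93] w 0.004 q [-0.63  0.53  0.59  2.01 -0.44  0.72  0.05]
ang 52 xyz cm [-0.17 -0.16  0.18] turn -0.7
ang 48 xyz cm [0.02 0.29 0.18] turn 3.3
ang 43 xyz cm [0.21 0.87 0.19] turn 8.3
ang 38 xyz cm [0.34 1.46 0.19] turn 13.3
ang 33 xyz cm [0.42 2.07 0.19] turn 18.3
ang 28 xyz cm [0.45 2.67 0.2 ] turn 23.3
```

>>> arm_command(
  deltas=[
    {"xyz": [0, 0.3, 0.2], "turn": 3, "jaw": 255},
    {"xyz": [0.2, 0.9, 0.2], "turn": 8, "jaw": 255},
    {"xyz": [0.3, 1.5, 0.2], "turn": 13, "jaw": 255},
    {"xyz": [0.4, 2.1, 0.2], "turn": 18, "jaw": 255},
    {"xyz": [0.4, 2.7, 0.2], "turn": 23, "jaw": 255},
  ],
)

```text
clock: 3.4
position: [0.5566, 0.0579, 0.0658]
ee_rot: [2.771, 1.48, 0.013]
force: [-1.8, 3.5, 3.5]
width: 0.004
```

```bash
python3 -c "
from g import *
here()
for a in (28,24,20,16,12,8):go(a,.064,.028,.064)
b=snap('side','s5')
c=cv2.resize(b['frame'][110:260,225:365],None,fx=4,fy=4,interpolation=cv2.INTER_CUBIC)
cv2.imwrite('pics/s5c.png',c[...,::-1])
"
```

```text
t 3.4 pos [0.5566 0.0579 0.0658] rel post fix mm [44.7 55.4] F [-1.84  3.49  3.51] w 0.004 q [-0.68  0.6   0.7   1.95 -0.55  0.78 -0.26]
ang 28 xyz cm [-0.15 -0.01  0.18] turn 0.2
ang 24 xyz cm [0.03 0.44 0.18] turn 4.2
ang 20 xyz cm [0.18 0.91 0.18] turn 8.2
ang 16 xyz cm [0.29 1.38 0.18] turn 12.2
ang 12 xyz cm [0.37 1.86 0.19] turn 16.2
ang 8 xyz cm [0.42 2.35 0.19] turn 20.2
```

View pics/s5c.png

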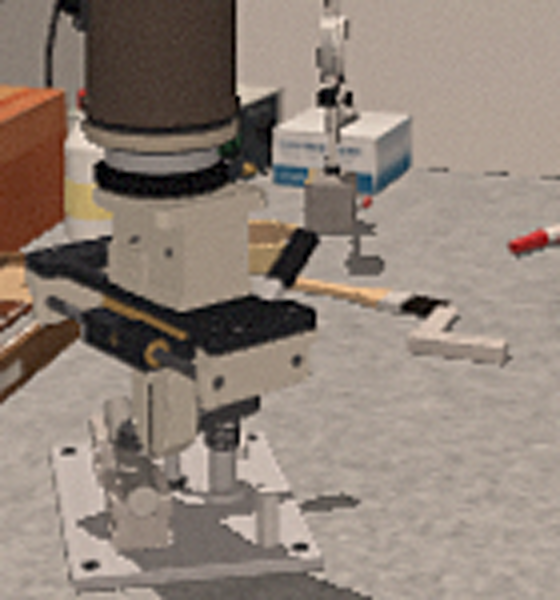

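>>> arm_command(
  deltas=[
    {"xyz": [0, 0.4, 0.2], "turn": 4, "jaw": 255},
    {"xyz": [0.2, 0.9, 0.2], "turn": 8, "jaw": 255},
    {"xyz": [0.3, 1.4, 0.2], "turn": 12, "jaw": 255},
    {"xyz": [0.4, 1.9, 0.2], "turn": 16, "jaw": 255},
    {"xyz": [0.4, 2.1, 0.2], "turn": 18, "jaw": 255},
  ],
)

```text
clock: 3.87
position: [0.5787, 0.0499, 0.0656]
ee_rot: [-2.971, -1.018, -0.019]
force: [0.5, 2.0, 4.8]
width: 0.008
```

```bash
python3 -c "
from g import *
here()
for a in (8,5,2,0,-2,-4):go(a,.064,.028,.064)
"
```

```text
t 3.87 pos [0.5787 0.0499 0.0656] rel post fix mm [60.4 37.9] F [0.52 1.98 4.82] w 0.008 q [-0.7   0.65  0.78  1.91 -0.62  0.83 -0.5 ]
ang 8 xyz cm [-0.11  0.11  0.16] turn 1.7
ang 5 xyz cm [0.01 0.45 0.17] turn 4.7
ang 2 xyz cm [0.12 0.8  0.17] turn 7.7
ang 0 xyz cm [0.19 1.04 0.17] turn 9.7
ang -2 xyz cm [0.24 1.27 0.17] turn 11.7
ang -4 xyz cm [0.29 1.51 0.17] turn 13.7
```

>>> arm_command(
  deltas=[
    {"xyz": [0, 0.3, 0.1], "turn": 4, "jaw": 255},
    {"xyz": [0.1, 0.6, 0.1], "turn": 7, "jaw": 255},
    {"xyz": [0.1, 0.8, 0.1], "turn": 10, "jaw": 255},
  ],
)

```text
clock: 4.12
position: [0.5853, 0.0457, 0.0662]
ee_rot: [-3.046, -0.756, -0.023]
force: [0.2, 3.5, 1.4]
width: 0.006
```

```bash
python3 -c "
from g import *
here()
for a in (0,):go(a,.064,.028,.064)
b=snap('side','s6');w=snap('wrist','w6')
c=cv2.resize(b['frame'][110:260,225:365],None,fx=4,fy=4,interpolation=cv2.INTER_CUBIC)
cv2.imwrite('pics/s6c.png',c[...,::-1])
"
```

```text
t 4.12 pos [0.5853 0.0457 0.0662] rel post fix mm [64.3 31.1] F [0.23 3.51 1.4 ] w 0.006 q [-0.71  0.67  0.82  1.89 -0.66  0.85 -0.62]
ang 0 xyz cm [-0.04  0.31  0.22] turn -0.2
```

View pics/s6c.png

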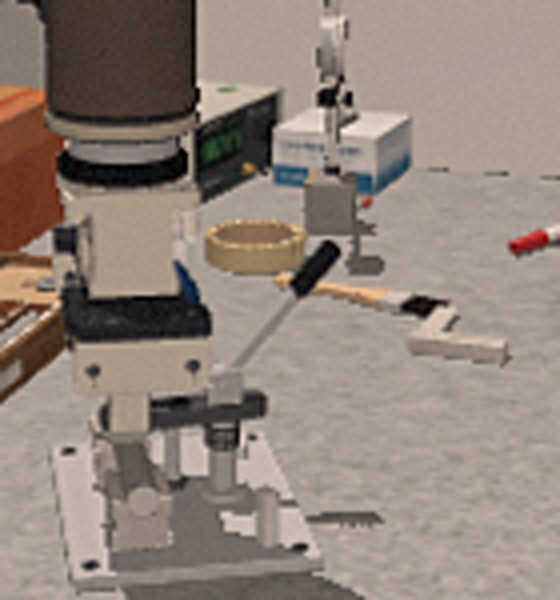

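View pics/w6.png

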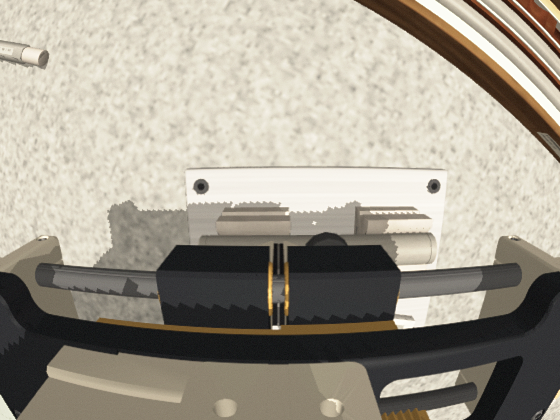

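>>> arm_command(
  deltas=[
    {"xyz": [0, 0.2, 0.1], "turn": 0, "jaw": 255},
    {"xyz": [0, 0.4, 0.1], "turn": 0, "jaw": 255},
  ],
)

```text
clock: 4.38
position: [0.5878, 0.0426, 0.0659]
ee_rot: [-3.044, -0.762, -0.026]
force: [1.6, 4.8, 5.5]
width: 0.008
```

>>> arm_command(
  deltas=[
    {"xyz": [0, 0.2, 0], "turn": 0, "jaw": 255},
    {"xyz": [0, 0.3, 0], "turn": 0, "jaw": 255},
  ],
)

```text
clock: 4.55
position: [0.5887, 0.0414, 0.066]
ee_rot: [-3.04, -0.765, -0.025]
force: [-2.8, 8.0, 5.5]
width: 0.005
```

```bash
python3 -c "
from g import *
here()
go(0,.064,.026,.064)
"
```

```text
t 4.55 pos [0.5887 0.0414 0.066 ] rel post fix mm [65.3 25.7] F [-2.75  8.03  5.55] w 0.005 q [-0.69  0.68  0.82  1.89 -0.67  0.86 -0.61]
ang 0 xyz cm [-0.14 -0.03  0.2 ] turn 0.2
```

>>> arm_command(
  deltas=[
    {"xyz": [0, 0.2, 0], "turn": 0, "jaw": 255},
    {"xyz": [0, 0.3, 0], "turn": 0, "jaw": 255},
    {"xyz": [0, 0.4, 0], "turn": 0, "jaw": 255},
  ],
)

```text
clock: 4.8
position: [0.5889, 0.0413, 0.0658]
ee_rot: [-3.033, -0.768, -0.021]
force: [-6.9, 13.7, 11.1]
width: 0.003
```

```bash
python3 -c "
from g import *
here()
"
```

```text
t 4.8 pos [0.5889 0.0413 0.0658] rel post fix mm [65.4 25.5] F [-6.93 13.75 11.14] w 0.003 q [-0.69  0.68  0.81  1.88 -0.67  0.86 -0.6 ]
```

>>> arm_command(
  deltas=[
    {"xyz": [0, -1.5, 0], "turn": 0, "jaw": 255},
    {"xyz": [0, -3, 0], "turn": 0, "jaw": 255},
    {"xyz": [0, -3.5, -4], "turn": 0, "jaw": 255},
    {"xyz": [0, -3.5, -8], "turn": 0, "jaw": 255},
    {"xyz": [0, -3.5, -12], "turn": 0, "jaw": 255},
  ],
)

```text
clock: 5.22
position: [0.5699, 0.0695, 0.1869]
ee_rot: [-3.034, -0.77, -0.017]
force: [1.3, 0.1, 0.7]
width: 0.002
```

```bash
python3 -c "
from g import *
here();go(0,.064,.08,.22);go(0,-.045,0,.22)
b=snap('side','s7');w=snap('wrist','w7');snap('top','t7')
c=cv2.resize(b['frame'][110:260,225:365],None,fx=4,fy=4,interpolation=cv2.INTER_CUBIC)
cv2.imwrite('pics/s7c.png',c[...,::-1])
"
```

```text
t 5.22 pos [0.5699 0.0695 0.1869] rel post fix mm [61.9 59.4] F [1.33 0.15 0.66] w 0.002 q [-0.86  0.52  0.97  1.81 -0.5   1.07 -0.78]
ang 0 xyz cm [ 0.27 -2.09 -3.29] turn 0.4
ang 0 xyz cm [-10.69   5.83  -3.49] turn 0.4
```

View pics/s7c.png

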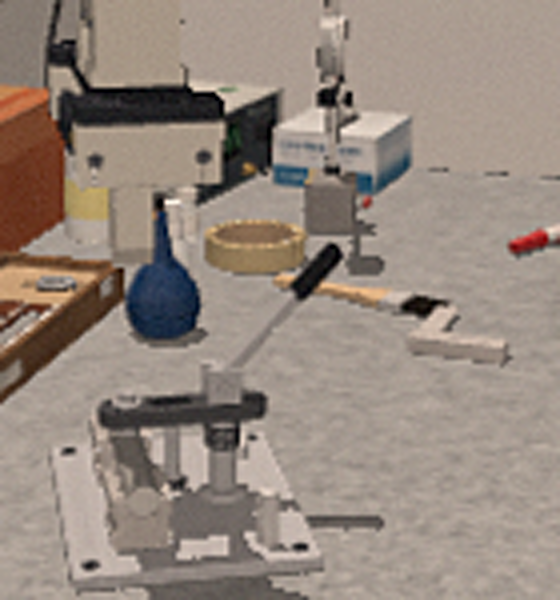

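View pics/w7.png

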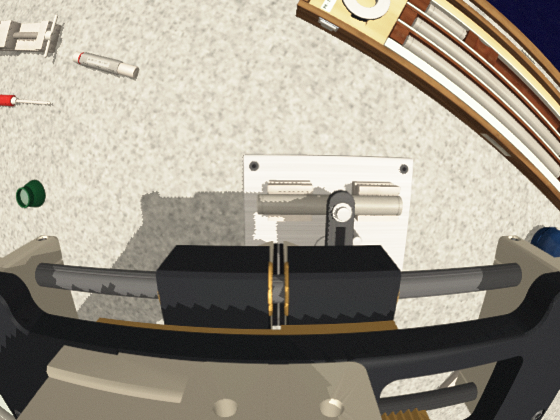

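View pics/t7.png

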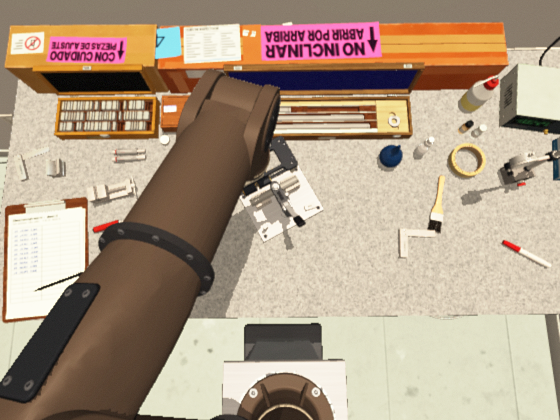

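Run:
```python
from h import *
a=load('t7')
c=cv2.resize(a['frame'][150:250,225:340],None,fx=6,fy=6,interpolation=cv2.INTER_CUBIC)
cv2.imwrite('pics/t7c.png',c[...,::-1])
```

```text
(no output)
```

View pics/t7c.png

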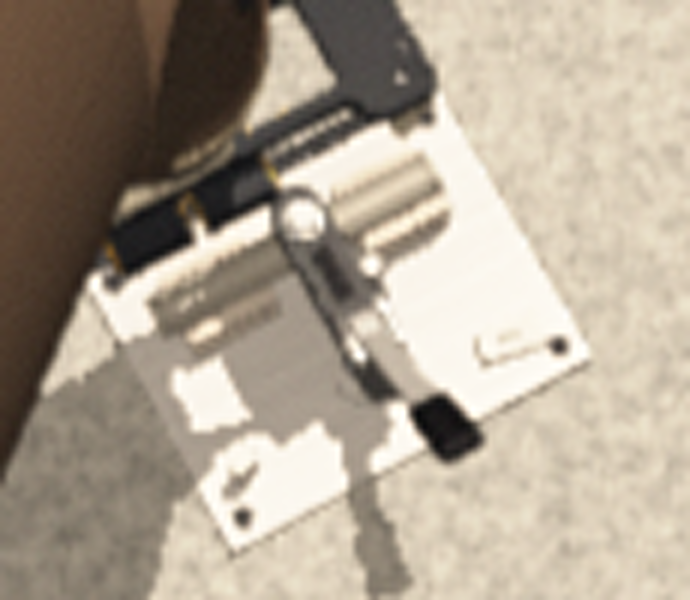

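Run:
```python
from g import *
a=load('t7');t=np.radians(t0);F=np.array([[np.cos(t),-np.sin(t)],[np.sin(t),np.cos(t)]])
def f(u,v,z): return (F.T@(plane(a,u/6+224.6,v/6+149.6,z)[:2]-post)*1000).round(1)
print('screw rel post',f(303,215,.085),'grip',f(447,427,.165))
p=dep(a,round(447/6+224.6),round(427/6+149.6));print(p,(F.T@(p[:2]-post)*1000))
here();go(0,-.04,0,.22);go(0,-.04,0,.195)
```

```text
screw rel post [61.1 -0.2] grip [-60.6   0.8]
[ 0.48923776 -0.03963976  0.16262201] [-60.62073255   1.00333783]
t 5.37 pos [0.5727 0.0692 0.189 ] rel post fix mm [64.3 57.8] F [-0.19  0.06 -1.52] w 0.006 q [-0.86  0.52  0.97  1.81 -0.5   1.06 -0.78]
ang 0 xyz cm [-10.4    5.68  -3.35] turn 0.4
ang 0 xyz cm [-10.45   5.7   -0.86] turn 0.4
```

>>> arm_command(
  deltas=[
    {"xyz": [0, 0, -2.5], "turn": 0, "jaw": 255},
    {"xyz": [-4, 2.4, -2.5], "turn": 0, "jaw": 255},
    {"xyz": [-8, 4, -2.5], "turn": 0, "jaw": 255},
    {"xyz": [-11.9, 5.7, -2.5], "turn": 0, "jaw": 255},
    {"xyz": [-11.9, 5.7, -2.5], "turn": 0, "jaw": 255},
  ],
)

```text
clock: 5.78
position: [0.4896, -0.0441, 0.2102]
ee_rot: [-3.036, -0.758, -0.023]
force: [-0.1, -1.4, -0.5]
width: 0.003
```

```bash
python3 -c "
from g import *
b=snap('side','s8');here();go(0,-.055,0,.18);go(0,-.055,0,.15);go(0,-.062,0,.093)
c=cv2.resize(b['frame'][110:260,225:365],None,fx=4,fy=4,interpolation=cv2.INTER_CUBIC)
cv2.imwrite('pics/s8c.png',c[...,::-1])
"
```

```text
t 5.83 pos [ 0.4908 -0.0426  0.2104] rel post fix mm [-60.7  -2.3] F [-0.15 -0.51 -0.1 ] w 0.005 q [-0.82  0.34  1.07  1.97 -0.37  1.02 -0.66]
ang 0 xyz cm [ 0.51 -0.21  3.05] turn 0.0
ang 0 xyz cm [ 0.45 -0.18  6.05] turn 0.0
ang 0 xyz cm [-0.35 -0.13 11.73] turn 0.0
```

View pics/s8c.png

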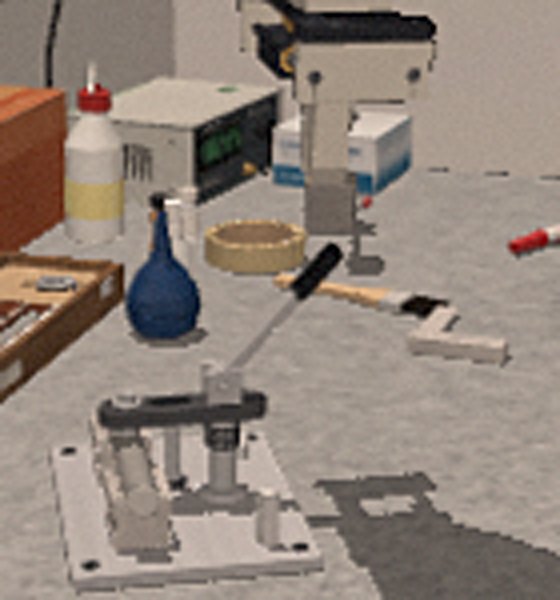

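>>> arm_command(
  deltas=[
    {"xyz": [0.5, -0.2, 1.5], "turn": 0, "jaw": 255},
    {"xyz": [0.5, -0.2, 3], "turn": 0, "jaw": 255},
    {"xyz": [0.5, -0.2, 4], "turn": 0, "jaw": 255},
    {"xyz": [0.5, -0.2, 5], "turn": 0, "jaw": 255},
    {"xyz": [0.5, -0.2, 6], "turn": 0, "jaw": 255},
  ],
)

```text
clock: 6.25
position: [0.4952, -0.0375, 0.1495]
ee_rot: [-3.035, -0.76, -0.024]
force: [0.0, 1.1, 3.4]
width: 0.008
```

```bash
python3 -c "
from g import *
b=snap('side','s9');here();go(0,-.055,0,.13);go(0,-.062,0,.093)
c=cv2.resize(b['frame'][110:260,225:365],None,fx=4,fy=4,interpolation=cv2.INTER_CUBIC)
cv2.imwrite('pics/s9c.png',c[...,::-1])
"
```

```text
t 6.3 pos [ 0.4944 -0.0373  0.1482] rel post fix mm [-54.9   0.7] F [ 0.44  0.54 -0.39] w 0.007 q [-0.74  0.43  0.98  2.04 -0.48  0.9  -0.57]
ang 0 xyz cm [-0.04  0.08  1.81] turn 0.0
ang 0 xyz cm [-0.8   0.11  5.5 ] turn 0.0
```

View pics/s9c.png

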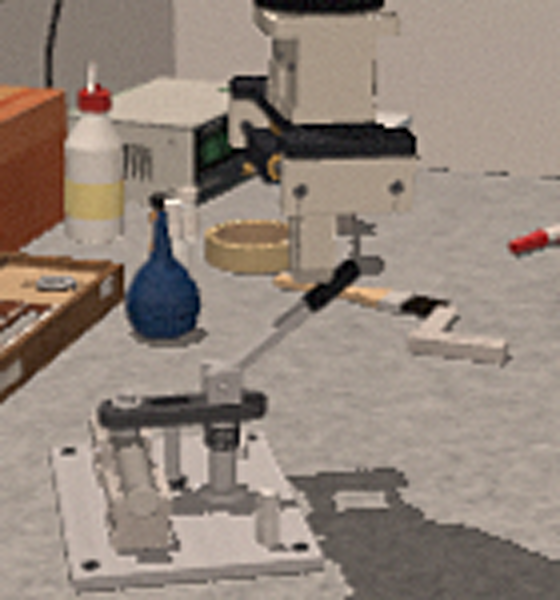

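>>> arm_command(
  deltas=[
    {"xyz": [0, 0.1, 1], "turn": 0, "jaw": 255},
    {"xyz": [-0.2, 0.1, 2], "turn": 0, "jaw": 255},
    {"xyz": [-0.4, 0.1, 3], "turn": 0, "jaw": 255},
    {"xyz": [-0.6, 0.1, 4], "turn": 0, "jaw": 255},
    {"xyz": [-0.8, 0.1, 4.6], "turn": 0, "jaw": 255},
  ],
)

```text
clock: 6.72
position: [0.4879, -0.0414, 0.1008]
ee_rot: [-3.036, -0.76, -0.021]
force: [1.7, 0.7, 2.3]
width: 0.005
```

```bash
python3 -c "
from g import *
b=snap('side','s10');here();go(0,-.062,0,.093)
c=cv2.resize(b['frame'][110:260,225:365],None,fx=4,fy=4,interpolation=cv2.INTER_CUBIC)
cv2.imwrite('pics/s10c.png',c[...,::-1])
"
```

```text
t 6.77 pos [ 0.4873 -0.0414  0.1004] rel post fix mm [-63.1   0.3] F [-0.9   0.52 -0.32] w 0.008 q [-0.67  0.49  0.9   2.1  -0.57  0.8  -0.49]
ang 0 xyz cm [0.1  0.04 0.74] turn 0.0
```

View pics/s10c.png

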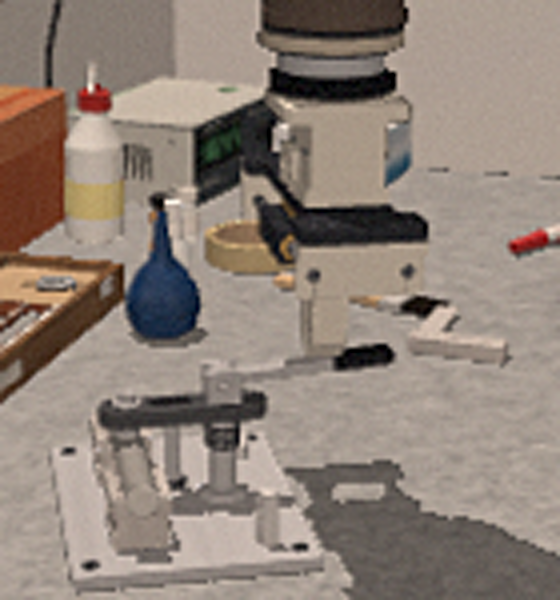

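>>> arm_command(
  deltas=[
    {"xyz": [0, 0, 0.3], "turn": 0, "jaw": 255},
    {"xyz": [0, 0, 0.6], "turn": 0, "jaw": 255},
    {"xyz": [0, 0, 0.8], "turn": 0, "jaw": 255},
  ],
)

```text
clock: 7.02
position: [0.4873, -0.0419, 0.0931]
ee_rot: [-3.035, -0.758, -0.02]
force: [-11.5, 0.0, 41.1]
width: 0.002
```

>>> arm_command(
  deltas=[
    {"xyz": [0, 0, 0.2], "turn": 0, "jaw": 255},
    {"xyz": [0, 0, 0.3], "turn": 0, "jaw": 255},
  ],
)

```text
clock: 7.18
position: [0.4875, -0.0422, 0.0923]
ee_rot: [-3.033, -0.756, -0.022]
force: [-16.5, 0.4, 60.7]
width: 0.005
```

```bash
python3 -c "
from g import *
here()"
```

```text
t 7.18 pos [ 0.4875 -0.0422  0.0923] rel post fix mm [-63.4  -0.5] F [-16.51   0.42  60.71] w 0.005 q [-0.65  0.5   0.88  2.11 -0.59  0.78 -0.47]
```

>>> arm_command(
  deltas=[
    {"xyz": [0, 0, -1], "turn": 0, "jaw": 255},
    {"xyz": [0, 0, -4], "turn": 0, "jaw": 255},
    {"xyz": [0, 0, -8], "turn": 0, "jaw": 255},
    {"xyz": [0, 0, -12], "turn": 0, "jaw": 255},
    {"xyz": [-4, -4, -13], "turn": 0, "jaw": 255},
  ],
)

```text
clock: 7.6
position: [0.4594, -0.0363, 0.2254]
ee_rot: [-3.04, -0.755, -0.041]
force: [1.2, 0.8, 3.4]
width: 0.005
```

>>> arm_command(
  deltas=[
    {"xyz": [0, -4, 0], "turn": 0, "jaw": 255},
    {"xyz": [0, -8, 0], "turn": 0, "jaw": 255},
    {"xyz": [0, -12, 0], "turn": 0, "jaw": 255},
    {"xyz": [0, -16, 0], "turn": 0, "jaw": 255},
    {"xyz": [0, -20, 0], "turn": 0, "jaw": 255},
  ],
)

```text
clock: 8.02
position: [0.3747, 0.1235, 0.2259]
ee_rot: [-3.04, -0.752, -0.042]
force: [1.5, 0.7, 0.2]
width: -0.0
```

>>> arm_command(
  deltas=[
    {"xyz": [0, -4, 0], "turn": 0, "jaw": 255},
    {"xyz": [0, -8, 0], "turn": 0, "jaw": 255},
    {"xyz": [0, -8, 0], "turn": 0, "jaw": 255},
    {"xyz": [0, -8, 0], "turn": 0, "jaw": 255},
  ],
)

```text
clock: 8.35
position: [0.3362, 0.1961, 0.2262]
ee_rot: [-3.037, -0.76, -0.042]
force: [0.9, 0.5, -0.2]
width: 0.006
```

```bash
python3 -c "
from g import *
here()
a=snap('top','t11');b=snap('side','s11')
c=cv2.resize(b['frame'][150:265,225:315],None,fx=5,fy=5,interpolation=cv2.INTER_CUBIC)
cv2.imwrite('pics/s11c.png',c[...,::-1])
c=cv2.resize(a['frame'][150:250,225:340],None,fx=6,fy=6,interpolation=cv2.INTER_CUBIC)
cv2.imwrite('pics/t11c.png',c[...,::-1])
"
```

```text
t 8.35 pos [0.3362 0.1961 0.2262] rel post fix mm [-84.7 281. ] F [ 0.91  0.51 -0.24] w 0.006 q [-1.64 -0.05  0.99  2.17  0.05  0.97 -1.76]
```

View pics/s11c.png

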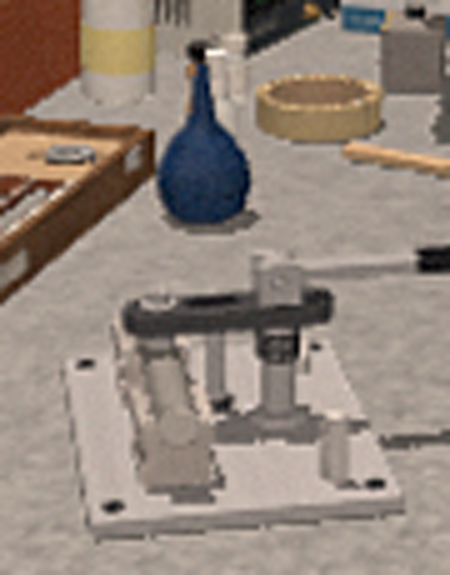

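View pics/t11c.png

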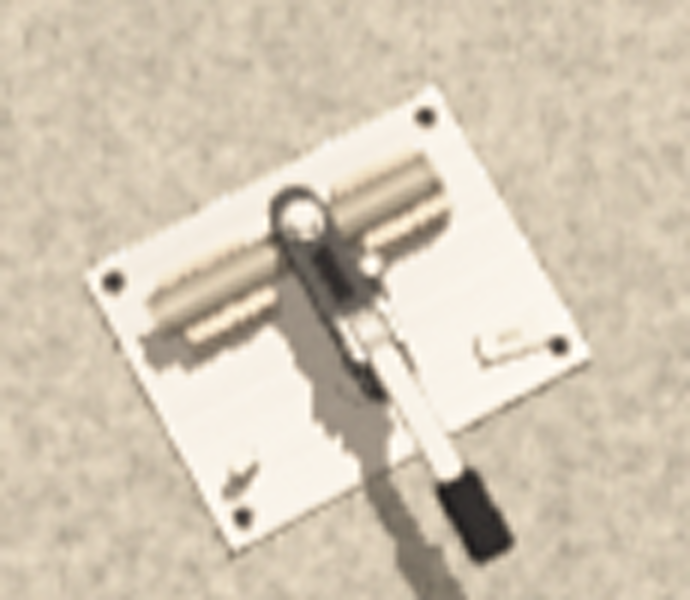

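Run:
```python
from g import *
t=np.radians(t0);F=np.array([[np.cos(t),-np.sin(t)],[np.sin(t),np.cos(t)]])
a=load('t11');o=load('t1')
def D(d,u,v):
    p=dep(d,round(u/6+224.6),round(v/6+149.6));return np.r_[(F.T@(p[:2]-post)*1000),p[2]*1000].round(1)
for u,v,n in [(303,215,'screw'),(425,410,'bar'),(465,495,'grip'),(485,535,'gripend'),(243,460,'g12')]: print(n,D(a,u,v),D(o,u,v))
def f(d,u,v,z): return (F.T@(plane(d,u/6+224.6,v/6+149.6,z)[:2]-post)*1000).round(1)
print('screw ang',f(a,303,215,.085),'grip',f(a,476,515,.095))
print(np.abs(a['depth'][222:235,258:272]-o['depth'][222:235,258:272]).max())
# change map elsewhere
df=np.abs(a['depth']-o['depth'])>.006; n,l,s,c=cv2.connectedComponentsWithStats(df.astype(np.uint8))
for i in range(1,n):
    if s[i,4]>8: print(s[i])
```

```text
screw [62.2 -0.5 84.9] [80.2 -9.1 11.6]
bar [-40.6  -2.2  96.5] [-28.2 -12.8   7.8]
grip [-80.3  -0.   97.7] [-70.8 -11.5   0.2]
gripend [-99.2   1.8  95.7] [-91.5  -9.6  -2.8]
g12 [-14.1  72.   46.1] [-14.6  72.1  49. ]
screw ang [61.1 -0.2] grip [-90.   -0.3]
1.0474594
[  7 111   7  14  26]
[  0 131   3   7   9]
[  3 134   7   4  12]
[  0 139   7   9  25]
[  1 147   6   4  10]
[  0 149   8  28  93]
[  0 177   5   8  19]
[258 181  60  63 987]
[  0 191   3  11  19]
[   40   241   193   179 22538]
[396 315  14  13  46]
[463 314   3   9  11]
[472 315  15  13  66]
[484 314   5   4  10]
[490 315   6   7  12]
[497 315   7   6  16]
[505 315   9   8  28]
[506 315  38  27 215]
[547 315   9   6  15]
[264 317   9   7  20]
[313 317  44  25 246]
[347 317   7   5  15]
[388 317  10   9  24]
[404 316  30  23 221]
[199 319   9   8  24]
[210 318  12   9  35]
[221 319   5   9  12]
[225 318   8   3   9]
[255 318  10   6  24]
[281 318  16  14  58]
[298 318  14  12  40]
[357 318   8   7  14]
[416 318  45  42 276]
[539 319  11   8  35]
[ 13 321  27  25 116]
[ 39 321   7   4  12]
[235 320  26  21 135]
[354
[... 4047 characters left out ...]
8 403  13  12  45]
[400 404  13   9  33]
[ 28 407   8   5  15]
[472 406  11  12  34]
[513 407   6   6  12]
[ 25 409   9   9  16]
[ 72 409  13  11  45]
[361 409   7   5  11]
[456 409   9   4  13]
[466 408   6   6  16]
[509 409  20  11  48]
[  9 410   8   5  15]
[ 53 411   6   6  11]
[ 57 410   7   6   9]
[ 69 411   4   4   9]
[376 410   6   3  10]
[390 411   3   8  14]
[449 410   9  10  24]
[529 411   9   9  28]
[539 410  12  10  27]
[552 411   6   8  22]
[ 90 412   7   8  24]
[260 413  17   7  86]
[379 413  10   7  28]
[ 32 414   8   6  18]
[ 65 415   4   5  11]
[297 414  17   6  60]
[347 415  10   5  15]
[402 414   6   5  11]
[409 416   4   4  10]
[467 417   6   3  11]
[491 416  12   4  19]
```

View pics/t11.png

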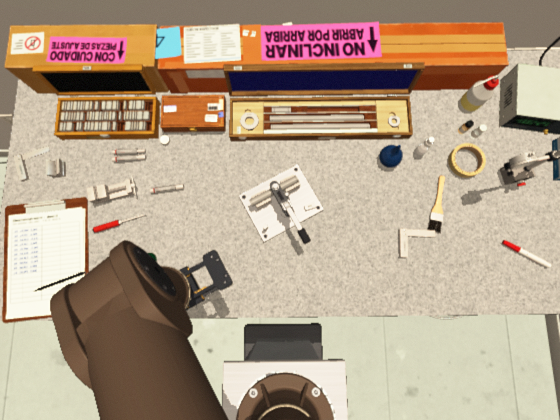

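View pics/s11.png

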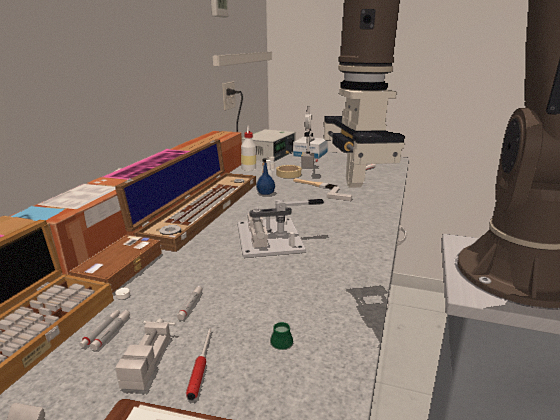

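Strap lies across the rod, the lever is level, the loupe is still at (282,335), and the gripper is clear of everything. I'm handing it in.

```bash
python3 -c "
from h import *
print(sign_off())"
```

```text
the job is handed in; nothing more can be done
None
```

The rod is clamped, and I handed the job in with about 8.5 s on the robot's clock. With the gripper shut, I pushed the strap round with the side of a finger until it met the stop pin. I then pressed the cam lever down with the fingertips until it hit its stop, and moved the arm clear.

- **Strap:** in the last top view its screw head is at (61, 0) mm from the post in the fixture's axes, so its angle is about 0. The push force rose to about 17 N with no further movement, which I took as contact with the pin.
- **Lever:** it went down only after the strap was over the rod. Depth readings put its upper side at 96 to 98 mm along its length. That is level, but 1 to 3 mm above the 94 and 95 mm given, roughly the 2 mm calibration error.
- **Pressing force:** the wrist force reached about 63 N on the lever's stop, against the 120 N limit. I only meant to bottom the lever, so this was harder than needed. The contact was on the fingertips, not the gripper's body.
- **Other things:** the rod is still in its V-blocks and the 12 mm gauge block still stands at its measured spot. The 30 mm block, loupe, square and plug gauge look unmoved by eye. The loupe was hidden in the last top view and is confirmed from the side view only. I also compared depth before and after, but the noise and the arm in view made that comparison of little use.

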